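Load the ring die and flip its spring hold-down flap

ROBOT

A 7-joint arm with a two-finger parallel gripper is mounted at the origin on the work surface. World frame = base frame: x ahead of the robot, y to its left, z up, the work surface at z = 0. Lengths are in m, angles in degrees, forces in N, time in s.
With the tool pointing down it reaches from about 0.425 to 0.875 m from the base axis. Payload 4.7 kg.
Tool frame: the origin (TCP) lies on the front face of the gripper's body, between the roots of the fingers; the fingertips stand 70 mm ahead of it and the grasp point (between the pads) lies 51 mm ahead of it; z points along the fingers, y is the direction in which the jaws open and shut (so a half turn about z gives the same grasp; the last joint's range is limited). The gripper opens to 87 mm and grips with 3 to 60 N. Pads are 19 mm wide; open, the fingers measure 117 mm over their backs; the gripper's body (75 mm by 190 mm) begins 51 mm behind the grasp point.
Start: joints at [75.407, 18.392, -4.016, 83.108, 1.295, 78.541, -3.26], TCP at [0.173, -0.627, 0.292] pointing down, gripper open.
Joint ranges: [-163.93, 163.93], [-17.29, 119.83], [-79.2, 71.16], [3.27, 140.29], [-89.18, 269.18], [5.43, 117.66], [-154.24, 154.24]. Speed limits (degrees/s): [147.25, 147.25, 180, 180, 180, 180, 180].

INTERFACE

Orientations are given as [roll, pitch, yaw] about the fixed x, y, z axes, in that order (R = Rz(yaw) Ry(pitch) Rx(roll)).
In Python, from cell import env gives the robot as it stands.
- The arm moves only by the tool drive_tool, never from a script. Its argument "commands" is a list of rows, each a list of 7 numbers: the shift along the tool's x, y, z in cm, then the turn, a rotation vector about the tool's x, y, z in degrees, then the opening, from 0 (shut) to 1 (fully open). In form: [[tx, ty, tz, rx, ry, rz, hand], ...]. A call has 1 to 20 rows; each row shifts and turns the commanded pose from where the row before left it, along the tool's axes as they then stand; what a row does not reach is not made up. A row lasts 1/12 s, in which the tool goes at most 41.7 mm and 7.16 degrees, less where a joint would pass 70% of its speed; a pose out of reach is approached as far as the arm can. A call is refused whole if a number of a shift passes 4.17 or a number of a turn 7.16, either way. A call with a gripper value outside its range is refused whole. The fingers move at their own pace and stop on an object; "force" is the grip in N (left out, the last holds). Time passes only in rows, so rows that do not move let the fingers close. It gives the time, the measured TCP pose, the force and the opening at its end, in the units of the state.
- env.get_obs(): the state, without advancing time (a new reading comes with each control period).
- env.read_camera(name): name is "scene" or "top" or "wrist"; returns a dict with "img" (400x640x3 uint8, blue, green, red), "mtx" (3x3 intrinsics, pixels), "pose" (4x4, takes a point from camera to world coordinates). Camera axes: x right, y down, z forward; pixel columns grow to the right and rows downward; lengths in m; the calibration is good to about 2 mm. The wrist camera is an equidistant fisheye: a pixel r from the principal point sees the ray r / f radians off the axis. A picture is of the moment at which its call begins. There is no depth.
- env.sign_off(): hands the job in, once; it reports no verdict.
The state is a dict: "time_s": time; "qpos": joint angles; "joint_velocities": joint speeds; "effort": joint torques, N m; "tool_pos": TCP position; "tool_rot": TCP orientation; "force": force on the tool from outside, world axes, zero at the start; "wrist_torque": the same for the moment, N m; "grip_width": finger opening in m.
Only numpy, scipy, OpenCV 4.12 (cv2) and the standard library are available. Lean on these libraries where they do the work, as an engineer would, in place of code of your own. Each camera call takes 0.05 s, during which the arm holds its last target.

TASK

Load the ring die into its bench holder: tip the spring flap back so that it springs open, slide the die by its grip block along the bed until it is fully home against the stop, then tip the flap forward again so that it springs shut with its tooth in the die's slot. Be gentle: feel for the snap and for the stop, never press the flap or the die harder than 25 N. Leave the other things on the table where they are.

Things in the scene. Friction and masses are not known exactly. Their poses are not given: they have to be found in the camera images.
- bed: Fixed aluminium bed of the holder, 124 mm wide (its x), 320 mm long (its y from -190 to +130), 20 mm thick. Origin at the underside on the centreline; the die slides in along +y. Two rails 14 mm high on top, 89 mm apart inside, y -190 to +45. At the +y end a steel head (back stop and flap hinge in one) was clamped by hand 0 to 28 mm (h) beyond its nearest setting; h is NOT measured.
- stop_near (a point): Point of the bed (bed axes) at the middle of the back stop's face IF h were 0; the true face is h (0 to 28 mm) farther along +y: find it by feel. The face is a rubber buffer 70 mm wide, 8 mm high above the bed, that gives 2.5 mm at 8 N/mm, then is hard, and eases back. The head holds still under pushes of 25 N.
- pin_near (a point): Point of the bed (bed axes), 34 mm above the table, where the middle of the flap's hinge pin would be if h were 0; the pin runs along bed x and is really h (0 to 28 mm) farther along +y. The paddle's top edge is 72 mm from the pin, so it stands about 93 mm above the table at either stop and 106 mm when upright.
- flap (a joint): Angle of the bent steel spring flap, rad: 0 shut stop, 1.2 open stop. Paddle 62 mm wide, 4 mm thick (8 mm bead at its top), leans 0.6 rad towards bed -y when shut, as far towards +y when open. An over-centre spring drives it to the nearer stop: balanced near 0.6 (paddle upright), 0.3 N m at the stops, so about 6 N pushed level 50 mm above the pin, more if fast (damping 0.06 N m s).
- die: Loose ring die: steel plate 86 (x) x 120 (y) x 8 mm, about 0.55 kg, lying on the bed between the rails, axes along the bed's; origin at the centre of the underside. Two ring cutters 36 mm across, 14 mm high, stand on it at y -8, x +-21 mm; slot 24 x 12 mm at y +27.5. Home: its +y edge touches the stop. Starts 45 to 65 mm before the nearest home position (h = 0).
- die_knob (a point): Centre of the die's black upright grip block, 30 (x) x 18 (y) x 28 mm high: at the die's y -46, 22 mm above its underside (42 mm above the table); its top 56 mm above the table. Home: 106 mm behind the stop's true face. A tooth under the flap's foot bars the die while the flap is shut; it enters the slot only if the die is within about 2 mm of the stop, else the flap stays 0.1 rad from shut.
- jar: Bystander: closed glass jar 64 mm across, 85 mm high; origin under its centre. Leave alone.
- scraper: Bystander: dough scraper lying flat, blade 110 x 80 mm with a wooden handle along one edge, 20 mm high; origin under the blade's centre. Leave alone.
- bowl: Bystander: steel bowl 110 mm across, 50 mm high; origin under its centre. Leave alone.
- cutter: Bystander: loose steel ring cutter 60 mm across, 35 mm high; origin under its centre. Leave alone.
- brush: Bystander: pastry brush lying flat, 200 mm long; origin on the table under its middle. Leave alone.
- timer: Bystander: round kitchen timer 60 mm across, 39 mm high; origin under its centre. Leave alone.
Not all that is in view belongs to the job. What is shaped like the die but orange is not meant.

How it is judged (in metres and radians):
On the way, in this order (a step that is already met when the one before it is completed fails the run):
1. the flap has sprung to its open stop (joint above 1.1) and is let go (value of joint flap above 1.1 rad and contact force between the fingers and flap below 1 N), for 0.2 s.
2. the die has been slid in as far as the nearest home position (grip block at bed y above -61 mm) with the flap open (y of die_knob in the frame of bed above -0.061 m and value of joint flap above 1 rad), for 0.2 s.
At the end, for the whole second after the job is handed in: The flap is shut to within 0.06 rad of its stop with its tooth in the slot of the die, which lies home (grip block at bed y above -61 mm; the tooth finds the slot only within about 2 mm of the stop) and at rest (value of joint flap below 0.06 rad and y of die_knob in the frame of bed above -0.061 m and linear speed of die below 0.01 m/s); the robot touches nothing.
It fails at once if the flap is pushed by the robot with more than 25 N (contact force between any of the fingers, the arm and flap above 25 N).
It fails at once if the die is pushed by the robot with more than 25 N (contact force between any of the fingers, the arm and die above 25 N).
It fails at once if a bystander is moved by more than 25 mm (distance of any of jar, scraper, bowl, cutter, brush, timer from where it was at the start of the episode above 0.025 m).
It also fails if it takes over 72 s, if anything falls off the work surface, if the arm or the gripper's body presses on something with over 40 N, if the wrist force passes 120 N, or if a joint passes its speed limit or range.

## Working session

There is one attempt and no reset: what is moved stays moved. The work goes in short steps, Python scripts to look and compute and a tool call to move; the robot and the scene stay as the last step left them, time stands still between calls to the robot, and variables do not carry over. Pictures are saved under pics/ and viewed, and the job is handed in when it is done.

Besides the shell and the picture viewer there is one more tool, called after ">>>" in YAML: its name, and indented under it one key for each argument. drive_tool: Moves the arm, as the interface text tells. Its arguments: {"type":"object","properties":{"commands":{"type":"array"},"force":{"type":"number"}},"required":["commands"]}

```bash
ls; mkdir -p pics; python3 - <<'E'
from cell import env
import cv2
o=env.get_obs()
print(o)
for n in ("scene","top","wrist"):
    c=env.read_camera(n); cv2.imwrite(f"pics/{n}0.png",c["img"]); print(n,c["mtx"].round(1).tolist(),c["pose"].round(3).tolist())
E
```

```text
pics
{'time_s': 0.0, 'qpos': array([75.40759104, 18.44126465, -4.0156821 , 83.17587419,  1.29499964,
       78.54012227, -3.25942424]), 'joint_velocities': array([ 0.06233506,  0.05194481, -0.0426422 ,  0.02103288,  0.03030976,
        0.07119446, -0.11290067]), 'effort': array([ 1.30228658e-03, -4.91284776e+01, -4.02877852e-01, -3.12528348e+01,
       -6.35669776e-02,  4.37085377e-02,  1.92159578e-04]), 'tool_pos': array([ 0.17246113, -0.62626449,  0.29112789]), 'tool_rot': array([-1.79887984e+02,  5.69607281e-03,  1.54029044e+01]), 'force': array([-0.63074658,  0.10856897, -0.65803439]), 'wrist_torque': array([-0.01800234, -0.02140875, -0.02457901]), 'grip_width': 0.0868557096173231}
scene [[520.0, 0.0, 312.2], [0.0, 520.0, 195.9], [0.0, 0.0, 1.0]] [[0.698, 0.386, -0.603, 1.329], [0.716, -0.391, 0.579, -0.818], [-0.012, -0.835, -0.55, 0.753], [0.0, 0.0, 0.0, 1.0]]
top [[382.7, 0.0, 323.2], [0.0, 382.7, 194.0], [0.0, 0.0, 1.0]] [[-0.004, -0.996, 0.085, 0.453], [-1.0, 0.003, -0.019, -0.049], [0.019, -0.085, -0.996, 1.215], [0.0, 0.0, 0.0, 1.0]]
wrist [[309.7, 0.0, 320.2], [0.0, 309.7, 204.7], [0.0, 0.0, 1.0]] [[0.265, -0.928, -0.263, 0.246], [-0.964, -0.256, -0.07, -0.607], [-0.002, 0.272, -0.962, 0.384], [0.0, 0.0, 0.0, 1.0]]
```

View pics/scene0.png

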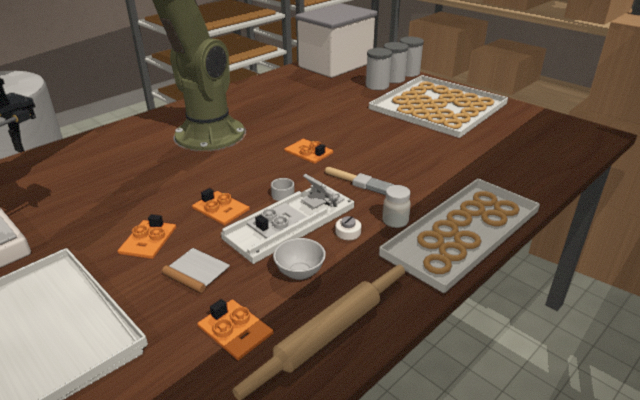

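View pics/top0.png

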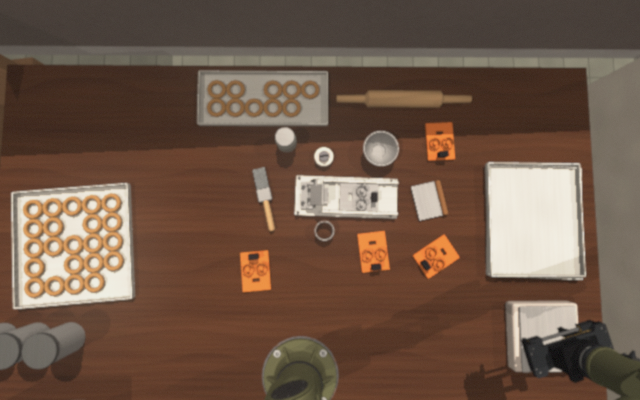

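View pics/wrist0.png

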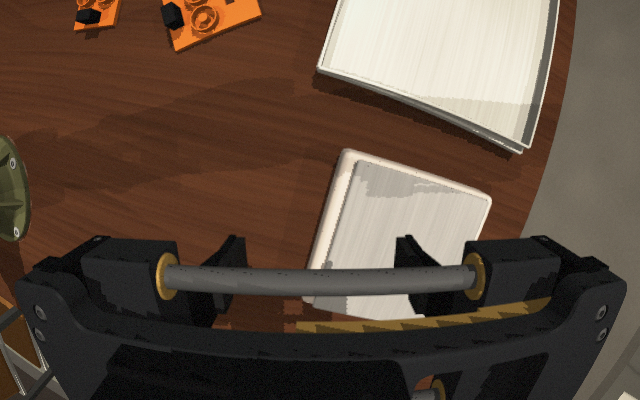

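The top view shows the bed at about (295–398, 176–218), with its flap/head end on the left (+y world) and the grip block near (375,198). The scene view shows the same holder at about (225–352, 175–255). The bystanders lie around it. Next I'll zoom in and measure.

```bash
cat > h.py <<'E'
import numpy as np,cv2
from cell import env
def ray(c,u,v):
    K=c["mtx"];P=c["pose"]
    d=P[:3,:3]@np.array([(u-K[0,2])/K[0,0],(v-K[1,2])/K[1,1],1.]);return P[:3,3],d
def onz(c,u,v,z):
    o,d=ray(c,u,v);return (o+d*(z-o[2])/d[2])
def proj(c,p):
    P=c["pose"];q=P[:3,:3].T@(np.asarray(p)-P[:3,3]);q=c["mtx"]@q;return q[:2]/q[2]
E
python3 - <<'E'
from h import *
c=env.read_camera("top");im=c["img"][165:230,285:410];cv2.imwrite("pics/topz.png",cv2.resize(im,None,fx=6,fy=6,interpolation=cv2.INTER_CUBIC))
s=env.read_camera("scene");im=s["img"][160:270,210:370];cv2.imwrite("pics/scz.png",cv2.resize(im,None,fx=5,fy=5,interpolation=cv2.INTER_CUBIC))
m=cv2.inRange(c["img"],(130,130,130),(255,255,255))
n,l,st,ce=cv2.connectedComponentsWithStats(m)
for i in range(1,n):
    if st[i,4]>100: print(st[i],ce[i])
E
```

```text
[205  75 116  26 889] [259.52418448  82.10011249]
[ 204   96  123   28 1071] [278.65639589 115.40896359]
[276 128  18  18 272] [284.41544118 136.39705882]
[364 138  35  28 554] [379.62274368 153.566787  ]
[314 147  20  19 253] [323.37549407 155.96442688]
[  487   162    99   118 10333] [534.20545824 220.06232459]
[254 168  17  34 340] [261.79117647 185.65294118]
[ 294  175  105   43 3726] [345.42002147 196.12184648]
[  11  183  122  126 4860] [ 73.74506173 248.89855967]
[411 182  31  38 833] [426.29171669 200.47539016]
[ 59 210  30  31 567] [ 73.15696649 225.48324515]
[ 40 251  30  31 583] [ 54.54716981 265.94511149]
[ 511  302   67   60 2192] [540.87043796 319.78695255]
```

View pics/topz.png

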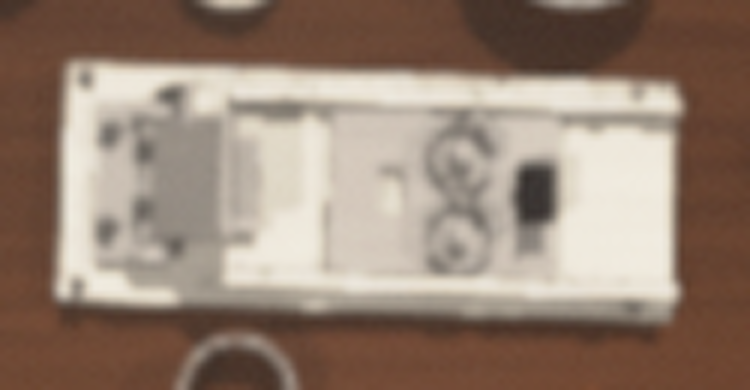

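View pics/scz.png

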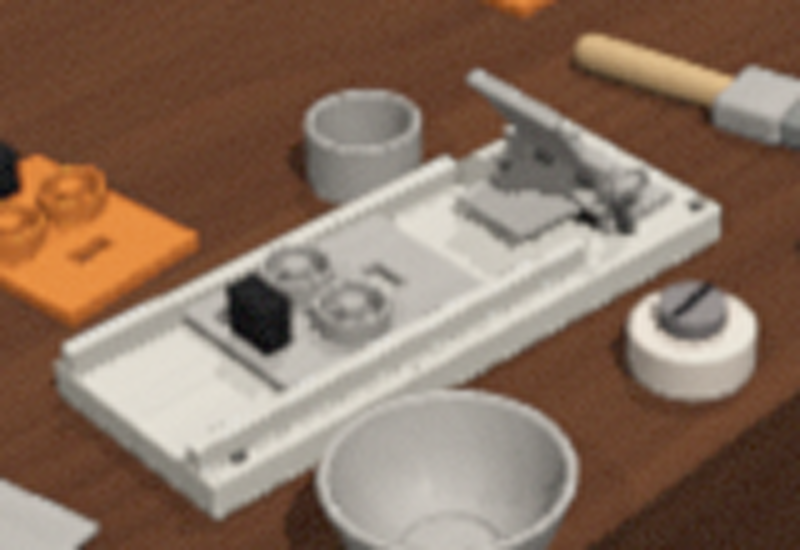

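```bash
python3 - <<'E'
from h import *
T=env.read_camera("top");S=env.read_camera("scene")
t=lambda x,y:(285+x/6-.4,165+y/6-.4); s=lambda x,y:(210+x/5-.4,160+y/5-.4)
for n,p,z in [("+y+x",(68,62),.02),("+y-x",(58,300),.02),("-y+x",(680,82),.02),("-y-x",(672,312),.02),("knobtop c",(535,190),.056),("die -y edge",(560,190),.028),("die +y",(330,190),.028),("-y+x rail",(682,100),.034),("-y-x rail",(680,290),.034),("flap top edge -y mid",(230,172),.09),("slot",(395,190),.028),("cutter",(238,390),.035)]:
    print(n,onz(T,*t(*p),z).round(4))
for n,p,z in [("-y-x",(60,365),.02),("-y+x",(218,490),.02),("+y+x",(718,207),.02),("knobtop c",(258,292),.056),("flaptop -x",(478,73),.09),("flaptop +x end",(640,180),.09)]:
    print("S",n,onz(S,*s(*p),z).round(4))
E
```

```text
+y+x [0.6157 0.0132 0.02  ]
+y-x [0.4912 0.0182 0.02  ]
-y+x [ 0.6046 -0.3085  0.02  ]
-y-x [ 0.4837 -0.3018  0.02  ]
knobtop c [ 0.5449 -0.2256  0.056 ]
die -y edge [ 0.5471 -0.2429  0.028 ]
die +y [ 0.5474 -0.1232  0.028 ]
-y+x rail [ 0.5934 -0.3063  0.034 ]
-y-x rail [ 0.4947 -0.3032  0.034 ]
flap top edge -y mid [ 0.5515 -0.0702  0.09  ]
slot [ 0.5473 -0.157   0.028 ]
cutter [ 0.4443 -0.0748  0.035 ]
S -y-x [ 0.4867 -0.3027  0.02  ]
S -y+x [ 0.609  -0.3073  0.02  ]
S +y+x [0.616  0.0099 0.02  ]
S knobtop c [ 0.5478 -0.2309  0.056 ]
S flaptop -x [ 0.52   -0.0639  0.09  ]
S flaptop +x end [ 0.6434 -0.0778  0.09  ]
```

>>> drive_tool:
  commands:
    - [0,0,0,0,0,-6.64,0]
    - [0,0,0,0,0,-6.64,0]
    - [0,0,0,0,0,-6.64,0]
    - [0,0,0,0,0,-6.64,0]
    - [0,0,0,0,0,-6.64,0]
    - [0,0,0,0,0,-6.64,0]
    - [0,0,0,0,0,-6.64,0]
    - [0,0,0,0,0,-6.64,0]
    - [0,0,0,0,0,-6.64,0]
    - [0,0,0,0,0,-6.64,0]
    - [0,0,0,0,0,-6.64,0]
    - [0,0,0,0,0,0,0]
  force: 5

```text
time_s: 1.35
tool_pos: [0.1725, -0.6267, 0.2922]
tool_rot: [180.0, -0.0, 88.6]
force: [-0.6, -0.6, 0.2]
grip_width: 0.015
```

>>> drive_tool:
  commands:
    - [2.5,1.82,0,0,0,0,0]
    - [2.5,1.82,0,0,0,0,0]
    - [2.5,1.82,0,0,0,0,0]
    - [2.5,1.82,0,0,0,0,0]
    - [2.5,1.82,0,0,0,0,0]
    - [2.5,1.82,0,0,0,0,0]
    - [2.5,1.82,0,0,0,0,0]
    - [2.5,1.82,0,0,0,0,0]
    - [2.5,1.82,0,0,0,0,0]
    - [2.5,1.82,0,0,0,0,0]
    - [2.5,1.82,0,0,0,0,0]
    - [2.5,1.82,0,0,0,0,0]
    - [2.5,1.82,0,0,0,0,0]
    - [2.5,1.82,0,0,0,0,0]
    - [2.5,1.82,0,0,0,0,0]
    - [2.5,1.82,0,0,0,0,0]
    - [2.5,1.82,0,0,0,0,0]
    - [2.5,1.82,0,0,0,0,0]
    - [2.5,1.82,0,0,0,0,0]
    - [2.5,1.82,0,0,0,0,0]

```text
time_s: 3.02
tool_pos: [0.5508, -0.1356, 0.2925]
tool_rot: [180.0, 0.0, 88.2]
force: [-0.2, 0.1, 0.3]
grip_width: 0.0006
```

```bash
python3 - <<'E'
from h import *
for n in ("scene","wrist"):
    c=env.read_camera(n); cv2.imwrite(f"pics/{n}1.png",c["img"]); print(c["pose"].round(3).tolist())
o=env.get_obs(); print(o["time_s"],o["tool_pos"],o["tool_rot"],o["force"],o["grip_width"],o["qpos"])
E
```

```text
[[0.698, 0.386, -0.603, 1.329], [0.716, -0.391, 0.579, -0.818], [-0.012, -0.835, -0.55, 0.753], [0.0, 0.0, 0.0, 1.0]]
[[1.0, -0.024, -0.002, 0.556], [-0.023, -0.963, -0.267, -0.055], [0.004, 0.267, -0.964, 0.386], [0.0, 0.0, 0.0, 1.0]]
3.1167 [ 0.55253978 -0.13041094  0.29259822] [179.87280476  -0.2101519   88.75760934] [0.39542945 0.34390244 0.7294531 ] 0.0005525799559861688 [ 45.70725071  11.64384551 -39.73727265  94.02590413   7.38324993
  76.96685721   3.65177323]
```

View pics/wrist1.png

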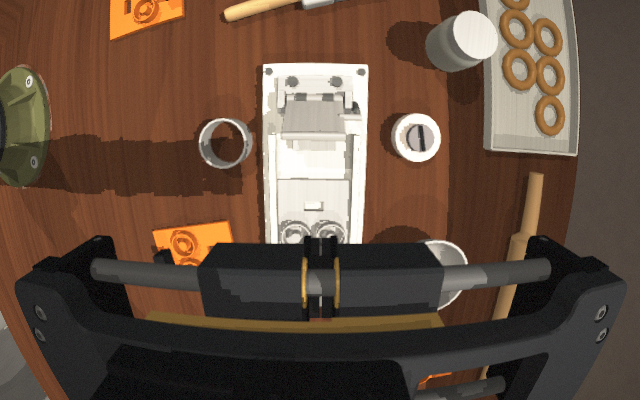

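View pics/scene1.png

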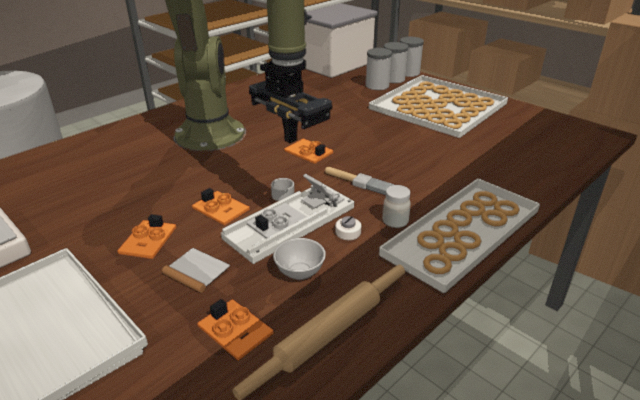

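The wrist view shows the bed upright in the picture, with its far corners at (264,66) and (367,66). The flap paddle spans about columns 283–362 and rows 100–137, and the shut fingers are centred on the bed. Casting rays from it:

```bash
cat >> h.py <<'E'
def onzw(c,u,v,z):
    K=c["mtx"];P=c["pose"];a=np.array([u-K[0,2],v-K[1,2]])/K[0,0];r=np.hypot(*a)
    d=P[:3,:3]@np.array([*(np.sin(r)/r*a),np.cos(r)]);o=P[:3,3];return o+d*(z-o[2])/d[2]
E
python3 - <<'E'
from h import *
c=env.read_camera("wrist"); im=c["img"][55:250,240:390]
cv2.imwrite("pics/wz1.png",cv2.resize(im,None,fx=4,fy=3,interpolation=cv2.INTER_CUBIC))
for n,p,z in [("c1",(264,66),.02),("c2",(367,66),.02),("flapL",(283,135),.093),("flapR",(350,135),.093),("die+yL",(280,179),.028),("slot",(314,206),.028)]:
    print(n,onzw(c,*p,z).round(4))
E
```

```text
c1 [0.4916 0.0118 0.02  ]
c2 [0.6122 0.0087 0.02  ]
flapL [ 0.5205 -0.0691  0.093 ]
flapR [ 0.5836 -0.0706  0.093 ]
die+yL [ 0.507  -0.1236  0.028 ]
slot [ 0.5463 -0.1576  0.028 ]
```

View pics/wz1.png

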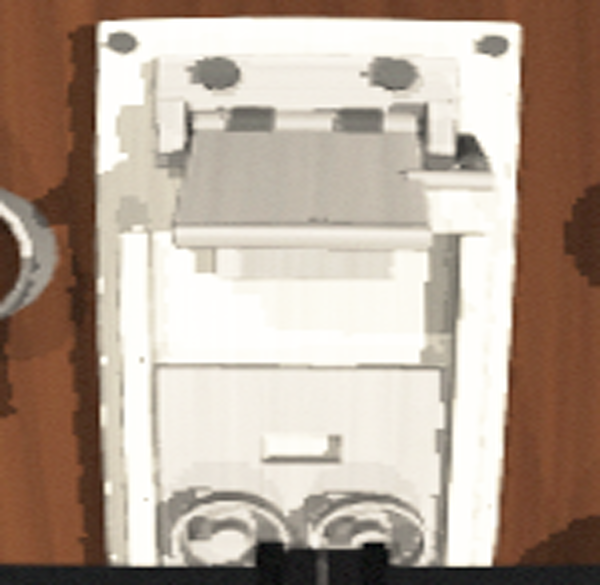

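>>> drive_tool:
  commands:
    - [0,0,2.84,0,0,0,0]
    - [0,0,2.84,0,0,0,0]
    - [0,0,2.84,0,0,0,0]
    - [0,0,2.84,0,0,0,0]
    - [0,0,2.84,0,0,0,0]
    - [1,0,0,0,0,0,0]
    - [1,0,0,0,0,0,0]
    - [1,0,0,0,0,0,0]
    - [0,0,0,0,0,0,0]
    - [0,0,0,0,0,0,0]

```text
time_s: 4.0
tool_pos: [0.5522, -0.1056, 0.1524]
tool_rot: [179.8, 0.1, 88.6]
force: [-0.4, -0.2, -0.1]
grip_width: 0.0005
```

>>> drive_tool:
  commands:
    - [0.3,0,0,0,0,0,0]
    - [0.3,0,0,0,0,0,0]
    - [0.3,0,0,0,0,0,0]
    - [0.3,0,0,0,0,0,0]
    - [0.3,0,0,0,0,0,0]
    - [0.3,0,0,0,0,0,0]
    - [0.3,0,0,0,0,0,0]
    - [0.3,0,0,0,0,0,0]

```text
time_s: 4.67
tool_pos: [0.5515, -0.0833, 0.1502]
tool_rot: [-180.0, 0.1, 88.4]
force: [-0.3, -6.2, 0.2]
grip_width: 0.0006
```

>>> drive_tool:
  commands:
    - [0.25,0,0,0,0,0,0]
    - [0.25,0,0,0,0,0,0]
    - [0.25,0,0,0,0,0,0]
    - [0.25,0,0,0,0,0,0]

```text
time_s: 5.0
tool_pos: [0.5519, -0.0792, 0.1517]
tool_rot: [180.0, 0.6, 88.2]
force: [-2.9, -12.4, 9.4]
grip_width: 0.0006
```

>>> drive_tool:
  commands:
    - [0.25,0,0,0,0,0,0]
    - [0.25,0,0,0,0,0,0]
    - [0.25,0,0,0,0,0,0]
    - [0.25,0,0,0,0,0,0]
    - [0.25,0,0,0,0,0,0]
    - [0.25,0,0,0,0,0,0]
    - [0.25,0,0,0,0,0,0]
    - [0.25,0,0,0,0,0,0]

```text
time_s: 5.67
tool_pos: [0.5525, -0.0526, 0.1504]
tool_rot: [180.0, 0.0, 88.4]
force: [0.8, -1.3, 1.9]
grip_width: 0.0
```

>>> drive_tool:
  commands:
    - [0.25,0,0,0,0,0,0]
    - [0.25,0,0,0,0,0,0]
    - [0.25,0,0,0,0,0,0]
    - [0.25,0,0,0,0,0,0]
    - [0.25,0,0,0,0,0,0]
    - [0.25,0,0,0,0,0,0]
    - [0,0,0,0,0,0,0]

```text
time_s: 6.25
tool_pos: [0.5526, -0.0366, 0.15]
tool_rot: [-180.0, -0.0, 88.5]
force: [-0.1, -0.0, -0.3]
grip_width: 0.0007
```

```bash
python3 - <<'E'
from h import *
s=env.read_camera("scene");im=s["img"][140:270,210:370];cv2.imwrite("pics/sc2.png",cv2.resize(im,None,fx=4,fy=4,interpolation=cv2.INTER_CUBIC))
E
```

```text
(no output)
```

View pics/sc2.png

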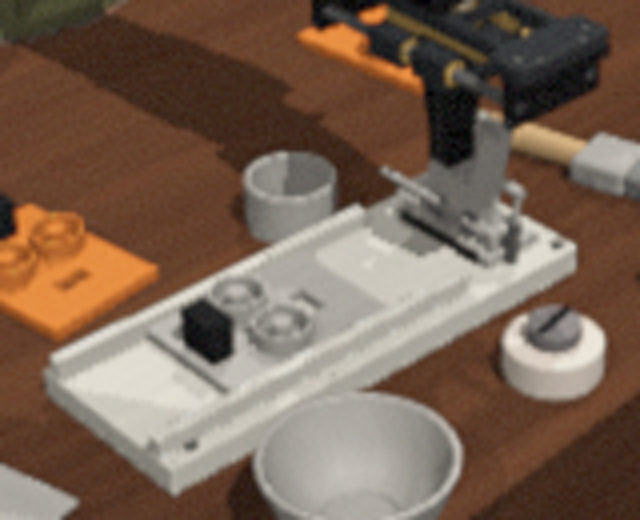

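The flap stands open, leaning to +y at about (490,150), and the force reads zero, so the fingers are clear of it. Now I'll go behind the grip block.

>>> drive_tool:
  commands:
    - [-3.1,0,0,0,0,0,0]
    - [-3.1,0,0,0,0,0,0]
    - [-3.1,0,0,0,0,0,0]
    - [-3.1,0,0,0,0,0,0]
    - [-3.1,0,0,0,0,0,0]
    - [-3.1,0,0,0,0,0,0]
    - [-3.1,0,0,0,0,0,0]
    - [-3.1,0,0,0,0,0,0]
    - [0,0,0,0,0,0,0]
    - [0,0,2,0,0,0,0]
    - [0,0,1.9,0,0,0,0]
    - [0,0,0,0,0,0,0]
    - [0,0,0,0,0,0,0]

```text
time_s: 7.38
tool_pos: [0.5452, -0.2853, 0.1103]
tool_rot: [-179.9, -0.1, 88.4]
force: [0.0, -0.7, 0.3]
grip_width: 0.0007
```

```bash
python3 - <<'E'
from h import *
s=env.read_camera("scene");im=s["img"][140:270,210:370];cv2.imwrite("pics/sc3.png",cv2.resize(im,None,fx=4,fy=4,interpolation=cv2.INTER_CUBIC))
c=env.read_camera("wrist");cv2.imwrite("pics/w3.png",c["img"])
print(env.get_obs()["tool_pos"],c["pose"].round(3).tolist())
E
```

```text
[ 0.54663612 -0.28563462  0.1122136 ] [[1.0, -0.026, -0.007, 0.549], [-0.027, -0.962, -0.271, -0.211], [0.0, 0.271, -0.962, 0.204], [0.0, 0.0, 0.0, 1.0]]
```

View pics/sc3.png

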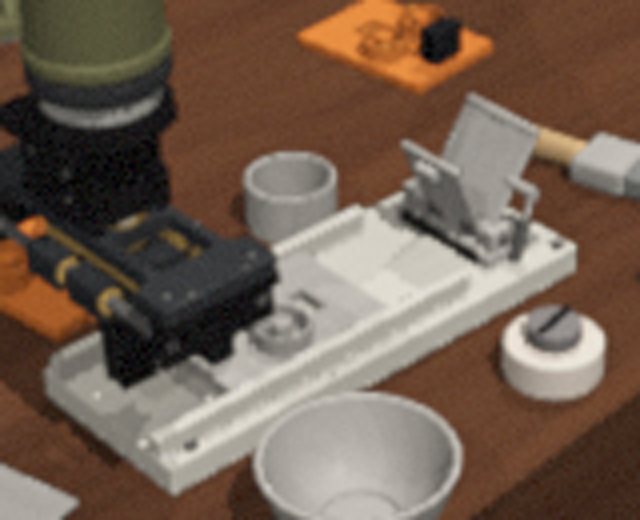

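View pics/w3.png

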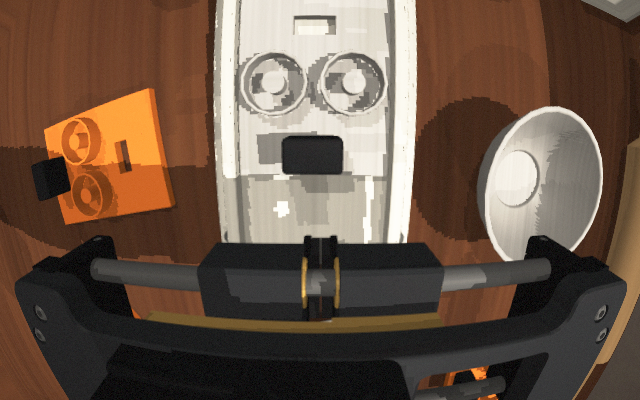

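The scene view shows the flap open as a V with its foot raised. In the wrist view the grip block is centred at (312,155) and the shut fingers at (320,250), about 4 mm off, so I'll correct that. Then I push gently.

>>> drive_tool:
  commands:
    - [0.5,-0.35,0.1,0,0,0,0]
    - [1,0,0,0,0,0,0]
    - [1,0,0,0,0,0,0]
    - [0.4,0,0,0,0,0,0]
    - [0.3,0,0,0,0,0,0]
    - [0.3,0,0,0,0,0,0]
    - [0.3,0,0,0,0,0,0]
    - [0.3,0,0,0,0,0,0]

```text
time_s: 8.15
tool_pos: [0.5436, -0.2462, 0.1104]
tool_rot: [180.0, 0.1, 88.4]
force: [-0.1, -3.5, -0.1]
grip_width: 0.0004
```

>>> drive_tool:
  commands:
    - [0.3,0,0,0,0,0,0]
    - [0.3,0,0,0,0,0,0]
    - [0.3,0,0,0,0,0,0]
    - [0.3,0,0,0,0,0,0]
    - [0.3,0,0,0,0,0,0]
    - [0.3,0,0,0,0,0,0]
    - [0.3,0,0,0,0,0,0]
    - [0.3,0,0,0,0,0,0]

```text
time_s: 8.82
tool_pos: [0.5444, -0.2206, 0.1105]
tool_rot: [180.0, 0.0, 88.4]
force: [-0.4, -4.4, 2.1]
grip_width: 0.0004
```

>>> drive_tool:
  commands:
    - [0.3,0,0,0,0,0,0]
    - [0.3,0,0,0,0,0,0]
    - [0.3,0,0,0,0,0,0]
    - [0.3,0,0,0,0,0,0]
    - [0.3,0,0,0,0,0,0]

```text
time_s: 9.23
tool_pos: [0.5448, -0.2056, 0.1104]
tool_rot: [180.0, 0.0, 88.4]
force: [-0.6, -4.8, 2.8]
grip_width: 0.0004
```

>>> drive_tool:
  commands:
    - [0.15,0,0,0,0,0,0]
    - [0.15,0,0,0,0,0,0]
    - [0.15,0,0,0,0,0,0]
    - [0.15,0,0,0,0,0,0]

```text
time_s: 9.57
tool_pos: [0.5449, -0.1999, 0.1104]
tool_rot: [180.0, 0.0, 88.4]
force: [0.2, -5.4, 2.4]
grip_width: 0.0004
```

>>> drive_tool:
  commands:
    - [0.15,0,0,0,0,0,0]
    - [0.15,0,0,0,0,0,0]
    - [0.15,0,0,0,0,0,0]

```text
time_s: 9.82
tool_pos: [0.545, -0.1954, 0.1104]
tool_rot: [180.0, 0.0, 88.4]
force: [0.2, -4.6, 3.2]
grip_width: 0.0006
```

>>> drive_tool:
  commands:
    - [0.1,0,0,0,0,0,0]
    - [0.1,0,0,0,0,0,0]

```text
time_s: 9.98
tool_pos: [0.5451, -0.1934, 0.1104]
tool_rot: [180.0, 0.0, 88.4]
force: [-0.2, -5.0, 3.7]
grip_width: 0.0004
```

>>> drive_tool:
  commands:
    - [0.1,0,0,0,0,0,0]
    - [0.1,0,0,0,0,0,0]

```text
time_s: 10.15
tool_pos: [0.5451, -0.1915, 0.1104]
tool_rot: [180.0, 0.0, 88.4]
force: [-0.7, -5.0, 3.1]
grip_width: 0.0003
```

```bash
python3 - <<'E'
from h import *
c=env.read_camera("top");im=c["img"][165:230,285:410];cv2.imwrite("pics/topz4.png",cv2.resize(im,None,fx=6,fy=6,interpolation=cv2.INTER_CUBIC))
c=env.read_camera("wrist");cv2.imwrite("pics/w4.png",c["img"])
E
```

```text
(no output)
```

View pics/w4.png

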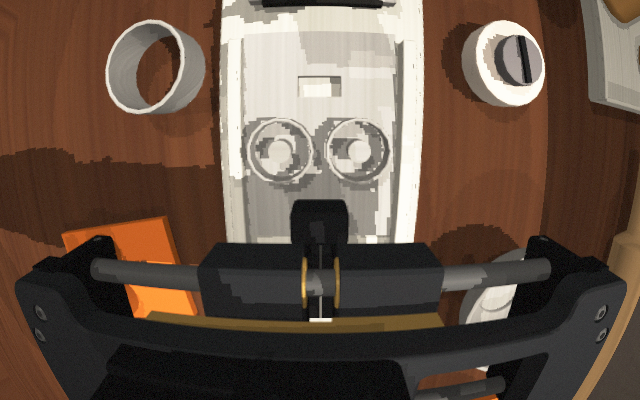

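The wrist view shows the die's front edge at row 30 and the dark head front at row 2, so some 10 mm or more remains. I'll carry on in 2 mm steps and watch the force.

>>> drive_tool:
  commands:
    - [0.1,0,0,0,0,0,0]
    - [0.1,0,0,0,0,0,0]

```text
time_s: 10.42
tool_pos: [0.5452, -0.1896, 0.1104]
tool_rot: [180.0, 0.0, 88.4]
force: [0.5, -3.9, 2.7]
grip_width: 0.0002
```

>>> drive_tool:
  commands:
    - [0.1,0,0,0,0,0,0]
    - [0.1,0,0,0,0,0,0]

```text
time_s: 10.58
tool_pos: [0.5452, -0.1876, 0.1104]
tool_rot: [180.0, 0.0, 88.4]
force: [-0.5, -5.4, 3.4]
grip_width: 0.0003
```

>>> drive_tool:
  commands:
    - [0.1,0,0,0,0,0,0]
    - [0.1,0,0,0,0,0,0]

```text
time_s: 10.75
tool_pos: [0.5453, -0.1855, 0.1104]
tool_rot: [180.0, 0.0, 88.4]
force: [-0.0, -5.9, 3.0]
grip_width: 0.0004
```

>>> drive_tool:
  commands:
    - [0.1,0,0,0,0,0,0]
    - [0.1,0,0,0,0,0,0]

```text
time_s: 10.92
tool_pos: [0.5453, -0.1836, 0.1104]
tool_rot: [180.0, 0.0, 88.4]
force: [0.7, -4.7, 3.1]
grip_width: 0.0003
```

>>> drive_tool:
  commands:
    - [0.1,0,0,0,0,0,0]
    - [0.1,0,0,0,0,0,0]

```text
time_s: 11.08
tool_pos: [0.5454, -0.1816, 0.1104]
tool_rot: [180.0, 0.0, 88.4]
force: [0.3, -5.8, 3.1]
grip_width: 0.0004
```

>>> drive_tool:
  commands:
    - [0.1,0,0,0,0,0,0]
    - [0.1,0,0,0,0,0,0]

```text
time_s: 11.25
tool_pos: [0.5455, -0.1796, 0.1104]
tool_rot: [180.0, 0.0, 88.4]
force: [-0.4, -5.3, 4.0]
grip_width: 0.0002
```

>>> drive_tool:
  commands:
    - [0.1,0,0,0,0,0,0]
    - [0.1,0,0,0,0,0,0]

```text
time_s: 11.42
tool_pos: [0.5455, -0.1776, 0.1104]
tool_rot: [180.0, 0.0, 88.4]
force: [-1.3, -5.4, 3.0]
grip_width: 0.0004
```

>>> drive_tool:
  commands:
    - [0.1,0,0,0,0,0,0]
    - [0.1,0,0,0,0,0,0]

```text
time_s: 11.58
tool_pos: [0.5456, -0.1756, 0.1104]
tool_rot: [180.0, 0.0, 88.4]
force: [-0.4, -5.2, 3.0]
grip_width: 0.0003
```

>>> drive_tool:
  commands:
    - [0.1,0,0,0,0,0,0]
    - [0.1,0,0,0,0,0,0]

```text
time_s: 11.75
tool_pos: [0.5456, -0.1736, 0.1104]
tool_rot: [180.0, 0.0, 88.4]
force: [-0.6, -6.1, 3.6]
grip_width: 0.0003
```

>>> drive_tool:
  commands:
    - [0.1,0,0,0,0,0,0]
    - [0.1,0,0,0,0,0,0]

```text
time_s: 11.92
tool_pos: [0.5455, -0.1728, 0.1105]
tool_rot: [180.0, 0.1, 88.4]
force: [-0.4, -8.8, 3.8]
grip_width: 0.0006
```

Force is rising and the tool is lagging, so the stop has been met. Two small steps should confirm it.

>>> drive_tool:
  commands:
    - [0.1,0,0,0,0,0,0]

```text
time_s: 12.0
tool_pos: [0.5454, -0.1725, 0.1105]
tool_rot: [180.0, 0.2, 88.4]
force: [-0.5, -10.2, 2.8]
grip_width: 0.0004
```

>>> drive_tool:
  commands:
    - [0.1,0,0,0,0,0,0]

```text
time_s: 12.08
tool_pos: [0.5454, -0.1722, 0.1105]
tool_rot: [-180.0, 0.2, 88.3]
force: [-0.3, -11.9, 2.1]
grip_width: 0.0004
```

>>> drive_tool:
  commands:
    - [0.1,0,0,0,0,0,0]
    - [0.1,0,0,0,0,0,0]
    - [0,0,0,0,0,0,0]
    - [0,0,0,0,0,0,0]

```text
time_s: 12.42
tool_pos: [0.5452, -0.1718, 0.1105]
tool_rot: [-180.0, 0.3, 88.3]
force: [-1.1, -12.4, 3.2]
grip_width: 0.0003
```

>>> drive_tool:
  commands:
    - [-0.2,0,0,0,0,0,0]
    - [-0.2,0,0,0,0,0,0]
    - [-0.2,0,0,0,0,0,0]
    - [-0.2,0,0,0,0,0,0]
    - [-0.5,0,0,0,0,0,0]
    - [-1,0,0,0,0,0,0]
    - [0,0,0,0,0,0,0]

```text
time_s: 13.0
tool_pos: [0.5447, -0.1919, 0.1098]
tool_rot: [-180.0, 0.0, 88.4]
force: [-0.8, -0.6, -1.3]
grip_width: 0.0005
```

```bash
python3 - <<'E'
from h import *
o=env.get_obs();print(o["tool_pos"],o["force"])
c=env.read_camera("wrist");cv2.imwrite("pics/w5.png",c["img"])
s=env.read_camera("scene");im=s["img"][140:270,210:370];cv2.imwrite("pics/sc5.png",cv2.resize(im,None,fx=4,fy=4,interpolation=cv2.INTER_CUBIC))
E
```

```text
[ 0.54472818 -0.19191152  0.10978608] [-0.75992042 -0.58189275 -1.33983797]
```

View pics/w5.png

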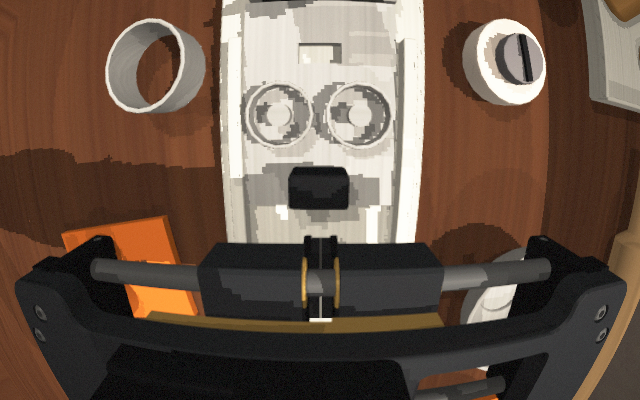

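View pics/sc5.png

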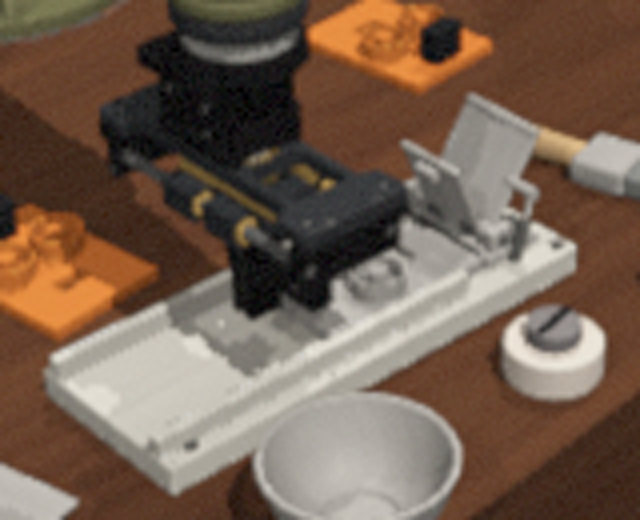

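The wrist view shows the finger gap to the block at row 210–240 with the slot at (320,52). The die is at the stop and the flap is still open. From the stop contact, h is about 25 mm. Now I'll lift, pass over the flap, and come down behind it.

>>> drive_tool:
  commands:
    - [0,0,-2.8,0,0,0,0]
    - [0,0,-2.8,0,0,0,0]
    - [0,0,-2.8,0,0,0,0]
    - [0,0,-2.8,0,0,0,0]
    - [3.1,0,0,0,0,0,0]
    - [3.1,0,0,0,0,0,0]
    - [3.1,0,0,0,0,0,0]
    - [3.1,0,0,0,0,0,0]
    - [3.1,0.2,0,0,0,0,0]
    - [3.1,0,0,0,0,0,0]
    - [3.1,0,0,0,0,0,0]
    - [3.1,0,0,0,0,0,0]
    - [0,0,0,0,0,0,0]
    - [0,0,0,0,0,0,0]

```text
time_s: 14.27
tool_pos: [0.5534, 0.0609, 0.2224]
tool_rot: [-180.0, -0.1, 88.8]
force: [-0.2, -0.7, 0.6]
grip_width: 0.0005
```

```bash
python3 - <<'E'
from h import *
o=env.get_obs();print(o["tool_pos"],o["force"])
s=env.read_camera("scene");im=s["img"][120:250,230:390];cv2.imwrite("pics/sc6.png",cv2.resize(im,None,fx=4,fy=4,interpolation=cv2.INTER_CUBIC))
T=env.read_camera("top");im=T["img"][165:230,260:410];cv2.imwrite("pics/topz6.png",cv2.resize(im,None,fx=5,fy=5,interpolation=cv2.INTER_CUBIC))
E
```

```text
[0.55336677 0.06085634 0.22238591] [-0.17406548 -0.65202092  0.55644949]
```

View pics/sc6.png

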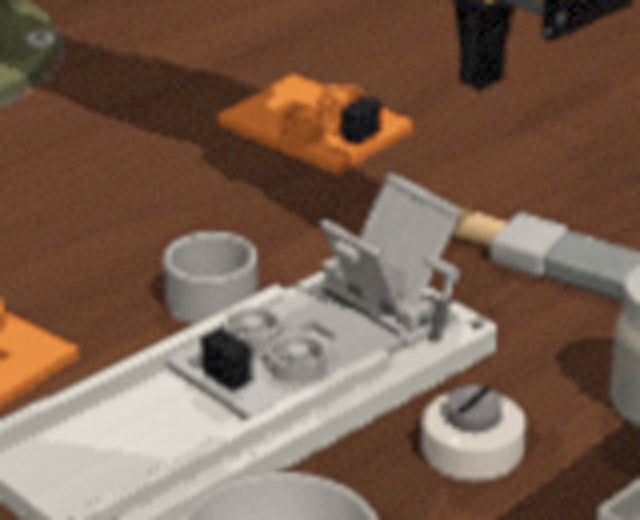

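View pics/topz6.png

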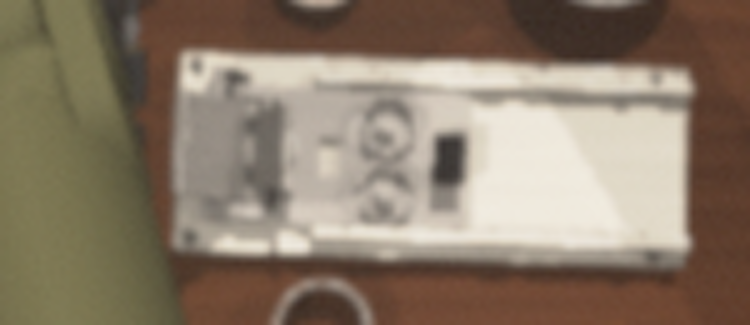

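The scene and top views show the die up against the head, and the open flap's top edge at about column 296 of the top image (y ≈ 0.015 m). The fingers, at y = 0.061, are well clear behind it, so I'll descend and push back towards −y.

>>> drive_tool:
  commands:
    - [0,0,2.4,0,0,0,0]
    - [0,0,2.4,0,0,0,0]
    - [0,0,2.4,0,0,0,0]
    - [0,0,0,0,0,0,0]
    - [-1,0,0,0,0,0,0]
    - [-0.5,0,0,0,0,0,0]
    - [-0.3,0,0,0,0,0,0]
    - [-0.3,0,0,0,0,0,0]

```text
time_s: 15.03
tool_pos: [0.5543, 0.0355, 0.1518]
tool_rot: [179.8, 0.0, 88.3]
force: [0.7, -0.0, -0.0]
grip_width: 0.0005
```

>>> drive_tool:
  commands:
    - [-0.3,0,0,0,0,0,0]
    - [-0.3,0,0,0,0,0,0]
    - [-0.3,0,0,0,0,0,0]
    - [-0.3,0,0,0,0,0,0]

```text
time_s: 15.37
tool_pos: [0.553, 0.0249, 0.1505]
tool_rot: [180.0, -0.0, 88.4]
force: [2.2, 5.7, 0.5]
grip_width: 0.0006
```

>>> drive_tool:
  commands:
    - [-0.25,0,0,0,0,0,0]
    - [-0.25,0,0,0,0,0,0]
    - [-0.25,0,0,0,0,0,0]
    - [-0.25,0,0,0,0,0,0]

```text
time_s: 15.7
tool_pos: [0.5531, 0.0211, 0.1519]
tool_rot: [179.9, -0.5, 88.7]
force: [-2.4, 13.0, 9.7]
grip_width: 0.0005
```

>>> drive_tool:
  commands:
    - [-0.25,0,0,0,0,0,0]
    - [-0.25,0,0,0,0,0,0]
    - [-0.25,0,0,0,0,0,0]
    - [-0.25,0,0,0,0,0,0]
    - [-0.25,0,0,0,0,0,0]
    - [-0.25,0,0,0,0,0,0]
    - [-0.25,0,0,0,0,0,0]
    - [-0.25,0,0,0,0,0,0]

```text
time_s: 16.37
tool_pos: [0.5521, -0.0058, 0.1501]
tool_rot: [-180.0, 0.0, 88.4]
force: [-0.4, 0.6, 0.9]
grip_width: 0.0002
```

>>> drive_tool:
  commands:
    - [-0.25,0,0,0,0,0,0]
    - [-0.25,0,0,0,0,0,0]
    - [-0.25,0,0,0,0,0,0]
    - [-0.25,0,0,0,0,0,0]
    - [-0.25,0,0,0,0,0,0]
    - [-0.25,0,0,0,0,0,0]
    - [0,0,0,0,0,0,0]

```text
time_s: 16.95
tool_pos: [0.5516, -0.0213, 0.15]
tool_rot: [-180.0, 0.0, 88.4]
force: [-0.6, -0.2, 0.2]
grip_width: 0.0006
```

Zero force: the flap has snapped away. I'll back off, lift, and look.

>>> drive_tool:
  commands:
    - [1,0,0,0,0,0,0]
    - [1,0,-2,0,0,0,0]
    - [0,0,-4,0,0,0,0]
    - [0,0,-4,0,0,0,0]
    - [1,0,-3,0,0,0,0]
    - [4,0,0,0,0,0,0]
    - [4,0,0,0,0,0,0]
    - [4,0,0,0,0,0,0]
    - [0,0,0,0,0,0,0]
    - [0,0,0,0,0,0,0]

```text
time_s: 17.78
tool_pos: [0.5547, 0.1345, 0.2805]
tool_rot: [180.0, -0.1, 88.9]
force: [-0.0, -0.9, -0.6]
grip_width: 0.0002
```

```bash
python3 - <<'E'
from h import *
o=env.get_obs();print(o["tool_pos"],o["force"])
s=env.read_camera("scene");im=s["img"][130:270,210:370];cv2.imwrite("pics/sc7.png",cv2.resize(im,None,fx=4,fy=4,interpolation=cv2.INTER_CUBIC))
T=env.read_camera("top");im=T["img"][120:250,240:460];cv2.imwrite("pics/topz7.png",cv2.resize(im,None,fx=3.6,fy=3.6,interpolation=cv2.INTER_CUBIC))
E
```

```text
[0.55467979 0.1344986  0.28050721] [-0.04708458 -0.90478877 -0.55341192]
```

View pics/sc7.png

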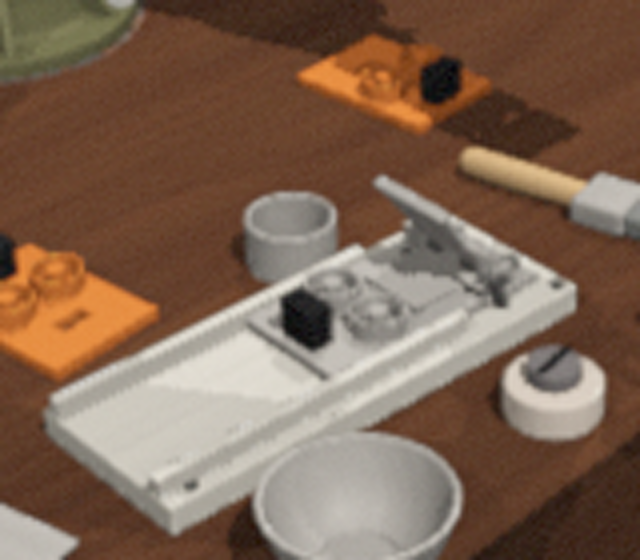

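View pics/topz7.png

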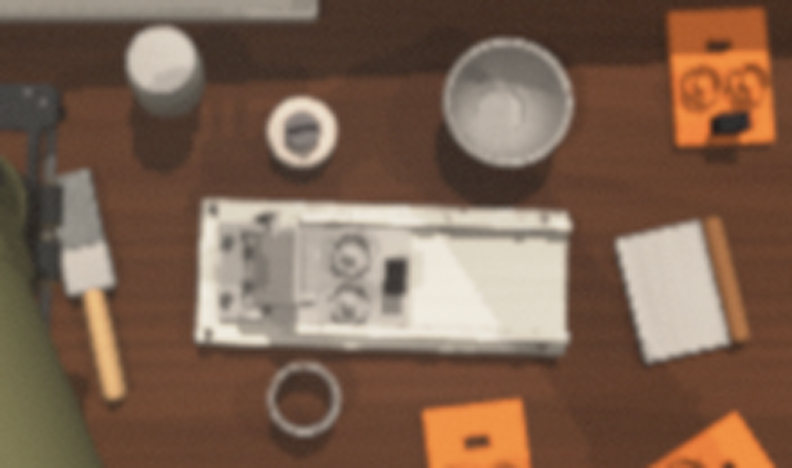

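The scene view shows the flap leaning shut over the die and the bystanders unmoved. A shut flap and one left 0.1 rad from shut would differ by only about 2 px, so I'll compare edges with the first picture.

```bash
python3 - <<'E'
from h import *
a=cv2.imread("pics/scene0.png");b=env.read_camera("scene")["img"]
ta=cv2.imread("pics/top0.png");tb=env.read_camera("top")["img"]
# template match of paddle upper corner, scene; and reference fixed feature (bed far corner)
def m(A,B,x0,y0,x1,y1,r=6):
    t=A[y0:y1,x0:x1];R=cv2.matchTemplate(B[y0-r:y1+r,x0-r:x1+r],t,cv2.TM_CCOEFF_NORMED)
    _,v,_,p=cv2.minMaxLoc(R);x,y=p
    f=lambda l,c,q:(l-q)/(2*(l-2*c+q))
    sx=f(R[y,x-1],R[y,x],R[y,x+1]);sy=f(R[y-1,x],R[y,x],R[y+1,x]);return round(v,3),round(x-r+sx,2),round(y-r+sy,2)
print("paddle corner",m(a,b,299,169,314,182)," paddle",m(a,b,299,169,330,190)," bed corner",m(a,b,340,190,360,212))
print("top paddle edge",m(ta,tb,310,180,330,206)," bed",m(ta,tb,288,168,300,222))
P=env.read_camera("scene")
import math
for th in (0,.05,.1):
    q=[0.5525-0.031,-0.025-.072*math.sin(.6-th),.034+.072*math.cos(.6-th)];print(th,proj(P,q).round(2))
big=np.hstack([cv2.resize(i[160:215,290:360],None,fx=5.5,fy=8,interpolation=cv2.INTER_CUBIC) for i in (a,b)]);cv2.imwrite("pics/cmp.png",big)
# die knob via top
k=cv2.inRange(tb[185:212,330:380],(0,0,0),(60,60,60));n,l,st,ce=cv2.connectedComponentsWithStats(k);i=1+np.argmax(st[1:,4]);u=ce[i]+[330,185];print("knob",st[i],onz(env.read_camera("top"),*u,.052).round(4))
E
```

```text
paddle corner (0.997, np.float32(0.01), np.float32(-0.02))  paddle (0.997, np.float32(0.01), np.float32(-0.01))  bed corner (0.994, np.float32(0.0), np.float32(0.07))
top paddle edge (0.894, np.float32(-0.18), np.float32(-0.02))  bed (0.995, np.float32(0.05), np.float32(0.2))
0 [305.08 173.49]
0.05 [305.95 172.36]
0.1 [306.85 171.27]
knob [18 14  1  1  1] [ 0.5371 -0.1473  0.052 ]
```

View pics/cmp.png

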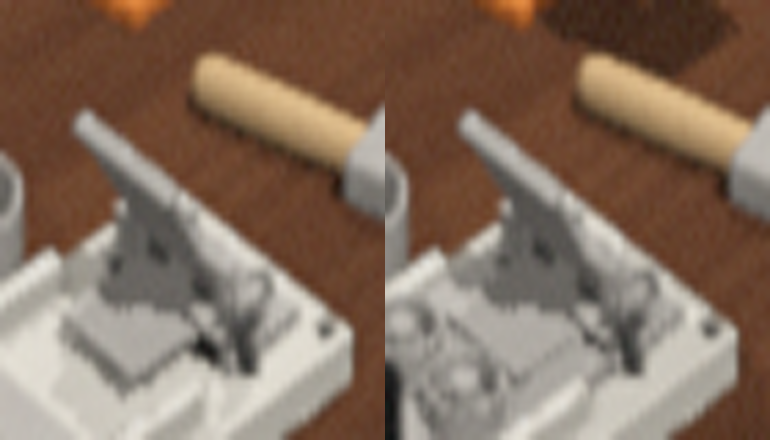

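The paddle lies within 0.02 px of where it was when first shut, and 0.1 rad would show about 2.8 px. So it is fully shut with the tooth in the slot, and I'm handing in.

```bash
python3 -c "
from cell import env
print(env.sign_off())"
```

```text
the job is handed in; nothing more can be done
None
```

The die is loaded and the job is handed in, at about 18 s of the 72 s allowed.

- **Flap open:** I tipped it back with the shut fingers. The highest force read was about 16 N (the three axes together). The force then dropped to zero, and the picture showed the flap open.
- **Die home:** I pushed it by the grip block, with sliding resistance of about 5 N. The stop showed as a force rise starting at about 9 N, and I pressed on to about 13 N. That puts h at roughly 25 mm.
- **Flap shut:** I tipped it forward from behind, reading at most about 16 N, and it sprang away from the fingers.

**Last checks:**
- In the scene camera the paddle lies within 0.02 px of its original shut position. An error of 0.1 rad would show as about 2.8 px, so the tooth is in the slot.
- The tool force was near zero and the arm was clear of everything.
- By eye, the bystanders were where they started; I did not measure them.
- One check failed: the colour mask meant to locate the grip block in the last top view caught only a stray pixel. The die's home position therefore rests on the force at the stop, the pictures and the tooth having engaged.
- Forces were read only at the end of each move call, so short peaks between readings could have been somewhat higher than quoted.

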